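Refill the paint tray and book out the loan

ROBOT

A 6-joint arm with a two-finger parallel gripper is mounted at the origin on the work surface. World frame = base frame: x ahead of the robot, y to its left, z up, the work surface at z = 0. Lengths are in m, angles in degrees, forces in N, time in s.
With the tool pointing down it reaches from about 0.375 to 0.9 m from the base axis. Payload 3.1 kg.
Tool frame: the origin (TCP) lies on the centre line of the jaws, within the pads' length; the fingertips stand 19 mm ahead of it and the grasp point (between the pads) is the TCP (tips_ahead is the distance from the TCP to the fingertips, in m); z points along the fingers, y is the line along which they close (so a half turn about z gives the same grasp; the last joint's range is limited). The gripper opens to 87 mm and grips with 3 to 60 N. Pads are 19 mm wide; open, the fingers measure 117 mm over their backs; the gripper's body (75 mm by 190 mm) begins 51 mm behind the grasp point.
Start: joints at [-74.399, 30.224, 82.088, -0, 67.689, -10.227], TCP at [0.272, -0.563, 0.242] pointing down, gripper open.
Joint ranges: [-176.69, 176.69], [-43.24, 126.21], [12.49, 139.97], [-82, 262], [0, 151.66], [-163.58, 163.58]. Speed limits (degrees/s): [159.86, 159.86, 180, 180, 180, 180].

INTERFACE

Orientations are given as a 3x3 rotation matrix whose columns are the frame's x, y, z axes.
In Python, from rig import read_state, capture, hand_in, trace, landmark_of, tips_ahead gives the robot as it stands.
- The arm moves only by the shell command python3 -m jog 'ROWS'. ROWS is JSON, a list of rows, each an object of numbers: "tx", "ty", "tz": the shift along the tool's x, y, z in cm; "roll": the turn about the tool's z in rad; "jaw": the opening, from 0 (shut) to 1 (fully open). A call has 1 to 8 rows; each row shifts and turns the commanded pose from where the row before left it, along the tool's axes as they then stand; what a row does not reach is not made up. A row lasts 1/10 s, in which the tool goes at most 50 mm and 8.59 degrees, less where a joint would pass 70% of its speed; a pose out of reach is approached as far as the arm can. A call with a gripper value outside its range is refused whole. The fingers move at their own pace and stop on an object; the grip force is fixed at half the most. Time passes only in rows, so rows that do not move let the fingers close. It gives the time, the measured TCP pose, the force, the opening and the grip force at its end, in the units of the state.
- read_state(): the state, without advancing time (a new reading comes with each control period).
- capture(name): name is "side" or "top"; returns a dict with "img" (420x560x3 uint8, red, green, blue), "vertical_fov" (degrees; the focal length in pixels is half the picture's height over the tangent of half this angle, whatever the lens; pixels are square), "cx", "cy" (the principal point, pixels), "k1" (the pictures are not rectified: a ray, as slopes to the right and down, at radius r is drawn at 1 + k1 r^2 times it, then the intrinsics apply), "cam_to_world" (4x4, takes a point from camera to world coordinates). Camera axes: x right, y up, looking along -z (the intrinsics and any distortion apply to the point x, -y, -z); pixel columns grow to the right and rows downward; lengths in m; the calibration is good to about 2 mm. A picture is of the moment at which its call begins. There is no depth.
- hand_in(): hands the job in; it is judged then, once.
Trained networks look in the newest picture that a camera, given by its name, has taken for a name from the list of things; names that differ only in an ending like _2 or _b are one class to them, and where a whole thing is asked for, a point or a joint stands for the part that bears it (a point fixed in the world has none). Each returns a list of dicts, best first, with "p" (0 to 1); they miss things now and then, are a little off and sometimes report something else, mostly with a low value. They report only what shows in the picture. A call takes as long as a camera call.
- trace(camera, thing): "pixels" (420x560 bool, what is visible of it) and "bbox" ([left, top, width, height] in pixels, round what is visible of it).
- landmark_of(camera, thing): "point" ([row, column] in pixels: a listed point, or the origin of a listed thing).
The state is a dict: "time_s": time; "joint_positions": joint angles; "qvel": joint speeds; "tau": joint torques, N m; "position": TCP position; "tcp_rot": TCP orientation; "force": force on the tool from outside, world axes, zero at the start; "moment": the same for the moment, N m; "opening": opening from 0.0 (shut) to 1.0 (fully open); "grasp_force": force on a finger pad.
Only numpy, scipy, OpenCV 4.12 (cv2) and the standard library are available. Lean on these libraries where they do the work, as an engineer would, in place of code of your own. Each camera call takes 0.05 s, during which the arm holds its last target. There are 200 camera calls.

TASK

Make up a loan for the watercolour class: lay every fresh paint block from the table flat in a well of the paint tray, one to a well, using only wells that are empty. When the tray is filled, take the cordless scanner from its cradle and book the loan out by aiming it at each square code from about 10 cm and holding it still there for a good two seconds: first the member's card, then the tray, then the brush tin. Put the scanner back level in its cradle as it was, and leave everything else on the table where it is.

Things in the scene. Friction and masses are not known exactly. Their poses are not given: they have to be found in the camera images.
- tray: White plastic paint tray fixed to the table, 175 mm (its x) by 235 mm (its y), 16 mm high, with six round wells in two rows of three. Origin: centre of its underside; z up; +x points away from the robot, towards the margin that carries the code sticker.
- well0 (a point): Centre of the floor of well 0 of the tray, at tray x -50 mm, y -70 mm, 5 mm above the table. Every well is 46 mm wide and 11 mm deep (rim 16 mm above the table); wells are 70 mm apart.
- well1 (a point): Centre of the floor of well 1 of the tray, at tray x -50 mm, y 0 mm, 5 mm above the table. Every well is 46 mm wide and 11 mm deep (rim 16 mm above the table); wells are 70 mm apart.
- well2 (a point): Centre of the floor of well 2 of the tray, at tray x -50 mm, y 70 mm, 5 mm above the table. Every well is 46 mm wide and 11 mm deep (rim 16 mm above the table); wells are 70 mm apart.
- well3 (a point): Centre of the floor of well 3 of the tray, at tray x 20 mm, y -70 mm, 5 mm above the table. Every well is 46 mm wide and 11 mm deep (rim 16 mm above the table); wells are 70 mm apart.
- well4 (a point): Centre of the floor of well 4 of the tray, at tray x 20 mm, y 0 mm, 5 mm above the table. Every well is 46 mm wide and 11 mm deep (rim 16 mm above the table); wells are 70 mm apart.
- well5 (a point): Centre of the floor of well 5 of the tray, at tray x 20 mm, y 70 mm, 5 mm above the table. Every well is 46 mm wide and 11 mm deep (rim 16 mm above the table); wells are 70 mm apart.
- block_yellow: Fresh yellow paint block: a loose round cake 40 mm in diameter, 18 mm high, 30 g, lying flat on the table. Origin: centre of its underside, z up. May be absent (None from the start). Seated in a well it stands 7 mm above the tray's rim. It may be nudged aside during the run.
- block_red: Fresh red paint block: a loose round cake 40 mm in diameter, 18 mm high, 30 g, lying flat on the table. Origin: centre of its underside, z up. May be absent (None from the start). Seated in a well it stands 7 mm above the tray's rim. It may be nudged aside during the run.
- block_green: Fresh green paint block: a loose round cake 40 mm in diameter, 18 mm high, 30 g, lying flat on the table. Origin: centre of its underside, z up. May be absent (None from the start). Seated in a well it stands 7 mm above the tray's rim. It may be nudged aside during the run.
- block_blue: Fresh blue paint block: a loose round cake 40 mm in diameter, 18 mm high, 30 g, lying flat on the table. Origin: centre of its underside, z up. May be absent (None from the start). Seated in a well it stands 7 mm above the tray's rim. It may be nudged aside during the run.
- block_violet: Fresh violet paint block: a loose round cake 40 mm in diameter, 18 mm high, 30 g, lying flat on the table. Origin: centre of its underside, z up. May be absent (None from the start). Seated in a well it stands 7 mm above the tray's rim. It may be nudged aside during the run.
- used_orange: Part-used orange paint block, 40 mm in diameter, 12 mm high with a dished top, already lying in one of the wells; it stays there. Origin: centre of its underside. May be absent (None).
- used_brown: Part-used brown paint block, 40 mm in diameter, 12 mm high with a dished top, already lying in one of the wells; it stays there. Origin: centre of its underside. May be absent (None).
- scanner: Cordless pistol scanner, 0.12 to 0.24 kg, lying level in its cradle. Origin: underside of the handle; x along the handle towards the head, z up. Black handle: x -80 to 40, 32 wide (y), 28 high (z 0 to 28 mm). Dark grey head 64 mm wide from x = 27 on, z -47 to 45, looks down and forward. Mass centre near x = 12: grip the handle across y at x = 0, z = 14, where the cradle leaves its sides free.
- eye (a point): Window centre, at scanner x 85, y 0, z -38 mm. Its z axis is the line of sight, in the scanner's frame (0.5, 0, -0.866): 30 degrees off vertical when the handle is level. It reads by itself (no trigger) a code 50 to 160 mm away along this line, within 15 mm of it each way in the window's x and y, at most 45 degrees off square, when held still for over 1.2 s. Turn about the line is free.
- dock (a point): Where the scanner's origin rests in its grey cradle (fixed), 70 mm above the table; x: the scanner's heading, z up. Along x from here: base 12 mm high, 85 wide, -80 to 50 mm; rear support -73 to -51 with cheeks 40 mm apart, 6 thick, rising 12 mm beside the handle; end stop at -91 to -85, also 12 mm high; front support 21 to 32, 30 wide, no cheeks.
- card_code (a point): Centre of the square code (26 mm) on the white and blue member's card, about 36 mm above the table; z axis square out of the card, up and towards the robot. The card lies on a wooden desk holder sloping 40 degrees from level, fixed to the table, 92 mm wide, 70 deep, up to 58 high; the code is 12 mm right of its middle, as seen from the robot.
- tin_code (a point): Centre of the square code (26 mm) on the lid of the flat red brush tin, 21 mm above the table; z up. The tin is loose, about 0.3 kg, 68 mm (x) by 190 mm (y), 20 mm high; its middle is 55 mm towards -y of this point (its own axes). It may be nudged aside during the run.
- tray_code (a point): Centre of the square code (26 mm) on the tray's far margin, at tray x 66 mm, y 60 mm, 17 mm above the table; z axis up.
- mug: Teal and white tea mug, 82 mm in diameter, 92 mm high, near the far edge: leave alone.
- water_glass: Clear plastic water cup, 70 mm in diameter, 80 mm high, near the far edge: leave alone.
- brush: Slim round paint brush 165 mm long lying just beyond the tray: leave alone.
- tube: Small white and blue paint tube, 90 mm long, 13 mm high, lying to the robot's left: leave alone.

How it is judged:
By the outcome, as a careful person would: the job done as asked, in the order asked, and still so for the second after the job is handed in, with the robot touching nothing.
Of block_yellow, block_red, block_green, block_blue, block_violet only 3 to 5 are there at a start; the rules pass over those that are not, and their reading is None.
Of used_orange, used_brown only 1 to 1 are there at a start; the rules pass over those that are not, and their reading is None.
At some moment in a run one of block_yellow, block_red, block_green, block_blue, block_violet, tin may be knocked a few centimetres aside while the robot is not near it.
It also fails if it takes over 210 s, if anything falls off the work surface, if the arm or the gripper's body presses on something with over 40 N, if the wrist force passes 120 N, or if a joint passes its speed limit or range.

## Working session

There is one attempt and no reset: what is moved stays moved. The work goes in short steps, Python scripts to look and compute and a shell command to move; the robot and the scene stay as the last step left them, time stands still between calls to the robot, and variables do not carry over. Pictures are saved under pics/ and viewed, at most 14 in all, crops included, and the job is handed in when it is done.

```bash
mkdir -p pics
cat > h.py <<'E'
import numpy as np, cv2
from rig import *
def K(c):
    h,w=c["img"].shape[:2]; f=h/2/np.tan(np.radians(c["vertical_fov"]/2))
    return f
def ray(c,row,col):
    f=K(c); d=np.array([(col-c["cx"])/f,(row-c["cy"])/f]); u=d.copy()
    for _ in range(30): u=d/(1+c["k1"]*(u@u))
    M=np.array(c["cam_to_world"]); return M[:3,3], M[:3,:3]@np.array([u[0],-u[1],-1])
def onz(c,pt,z):
    o,d=ray(c,*pt); return o+d*(z-o[2])/d[2]
def proj(c,P):
    M=np.array(c["cam_to_world"]); q=M[:3,:3].T@(np.array(P)-M[:3,3]); u=np.array([q[0],-q[1]])/-q[2]
    u=u*(1+c["k1"]*(u@u)); f=K(c); return np.array([u[1]*f+c["cy"],u[0]*f+c["cx"]])
def cen(m):
    r,c=np.nonzero(m); return r.mean(),c.mean()
def save(c,n): cv2.imwrite("pics/"+n,c["img"][:,:,::-1])
E
python3 - <<'E'
from h import *
for n in("top","side"):
    c=capture(n); save(c,n+"0.png"); M=np.array(c["cam_to_world"]); print(n,M[:3,3].round(3),(-M[:3,2]).round(2),c["vertical_fov"],c["k1"])
E
```

```text
top [0.45  0.01  1.212] [ 0.05  0.02 -1.  ] 46.43041555605446 -0.05738577084970098
side [0.12  0.68  0.815] [ 0.39 -0.62 -0.68] 47.68582579017934 -0.1450705814716915
```

View pics/top0.png

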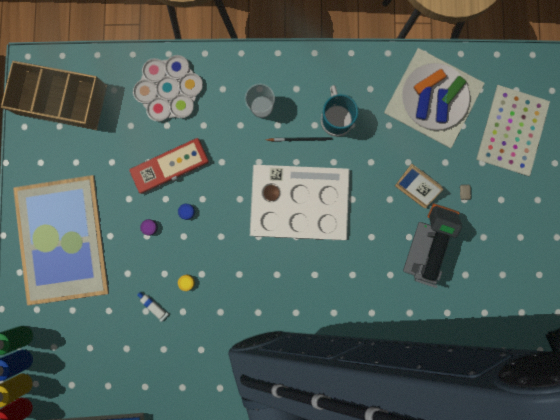

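View pics/side0.png

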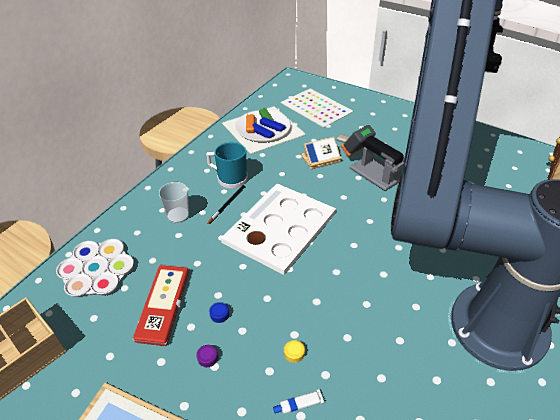

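The top view shows violet (227,149), blue (212,186) and yellow (283,186) blocks. The brown used block is in the far-left well (193,271), the tin code is at (174,149), the card at (187,423) and the scanner at (250,438). The side view agrees and shows no red or green block.

```bash
cat >> h.py <<'E'
def tri(cs,pts):
    A=np.zeros((3,3));b=np.zeros(3)
    for c,p in zip(cs,pts):
        o,d=ray(c,*p); d/=np.linalg.norm(d); Q=np.eye(3)-np.outer(d,d); A+=Q;b+=Q@o
    return np.linalg.solve(A,b)
def blocks(names,cs):
    # fit the projected disc outline centroid: centre of whole cake at z=.009 approx
    for n in names:
        out=[]
        for cam in("top","side"):
            t=trace(cam,n)
            if t and t[0]["p"]>.4: out.append((cam,round(t[0]["p"],2),onz(cs[cam],cen(t[0]["pixels"]),.011)[:2].round(4),int(t[0]["pixels"].sum())))
        print(n,out)
E
cat > m.py <<'E'
from h import *
cs={n:capture(n) for n in("top","side")}
blocks(["block_"+x for x in"yellow red green blue violet".split()],cs)
zs=dict(tray=0,well0=.005,well1=.005,well2=.005,well3=.005,well4=.005,well5=.005,tray_code=.017,tin_code=.021,card_code=.036,scanner=.07,dock=.07,eye=.032)
for n,z in zs.items():
    L={k:landmark_of(k,n) for k in cs}
    g=[k for k in cs if L[k]]
    print(n,[(k,round(L[k][0]["p"],2),onz(cs[k],L[k][0]["point"],z)[:2].round(4)) for k in g], tri([cs[k] for k in g],[L[k][0]["point"] for k in g]).round(4) if len(g)==2 else "")
E
python3 m.py
python3 - <<'E'
from h import *
c=capture("top")
r=lambda a,n:cv2.imwrite("pics/"+n,cv2.resize(a[:,:,::-1],None,fx=5,fy=5,interpolation=cv2.INTER_CUBIC))
r(c["img"][155:290,390:480],"scan1.png")
E
python3 -c "
from h import *
s=read_state();print(np.array(s['tcp_rot']).round(3),s['opening'])"
```

```text
block_yellow [('top', 0.69, array([0.3386, 0.2679]), 216), ('side', 0.58, array([0.3363, 0.269 ]), 370)]
block_red [('side', 0.43, array([0.4718, 0.3621]), 393)]
block_green [('side', 0.73, array([ 0.5814, -0.316 ]), 844)]
block_blue [('top', 0.75, array([0.5142, 0.2696]), 229), ('side', 0.79, array([0.511 , 0.2708]), 347)]
block_violet [('top', 0.64, array([0.4754, 0.3627]), 240), ('side', 0.8, array([0.4722, 0.3619]), 387)]
tray [('top', 0.61, array([ 0.538, -0.005])), ('side', 0.62, array([0.7793, 0.0818]))] [0.6116 0.0785 0.1028]
well0 [('top', 0.94, array([ 0.4902, -0.0161])), ('side', 0.92, array([0.4891, 0.059 ]))] [ 0.5085 -0.0089 -0.0723]
well1 [('top', 0.94, array([ 0.4902, -0.0161])), ('side', 0.92, array([0.4891, 0.059 ]))] [ 0.5085 -0.0089 -0.0723]
well2 [('top', 0.94, array([ 0.4902, -0.0161])), ('side', 0.92, array([0.4891, 0.059 ]))] [ 0.5085 -0.0089 -0.0723]
well3 [('top', 0.94, array([ 0.4902, -0.0161])), ('side', 0.92, array([0.4891, 0.059 ]))] [ 0.5085 -0.0089 -0.0723]
well4 [('top', 0.94, array([ 0.4902, -0.0161])), ('side', 0.92, array([0.4891, 0.059 ]))] [ 0.50
[... 230 characters left out ...]
.5991 0.0437 0.0206]
tin_code [('top', 0.87, array([0.6051, 0.3601])), ('side', 0.84, array([0.604 , 0.3629]))] [0.6058 0.3613 0.0174]
card_code [('top', 0.69, array([ 0.5636, -0.3153])), ('side', 0.97, array([ 0.5591, -0.3004]))] [ 0.566  -0.3187  0.0219]
scanner [('top', 0.94, array([ 0.4359, -0.3287])), ('side', 0.64, array([ 0.4364, -0.3447]))] [ 0.4335 -0.3262  0.0824]
dock [('top', 0.71, array([ 0.4287, -0.3258])), ('side', 0.67, array([ 0.432 , -0.3398]))] [ 0.4279 -0.3227  0.0821]
eye [('top', 0.6, array([ 0.515 , -0.3507])), ('side', 0.79, array([ 0.5121, -0.3661]))] [ 0.5104 -0.3492  0.043 ]
[[ 0.9    0.436 -0.   ]
 [ 0.436 -0.9    0.   ]
 [ 0.    -0.    -1.   ]] 1.0036108214602038
```

```bash
python3 -c "
import cv2;a=cv2.imread('pics/scan1.png');cv2.imwrite('pics/scan1b.png',cv2.resize(a,(400,600)))"
```

```text
(no output)
```

View pics/scan1b.png

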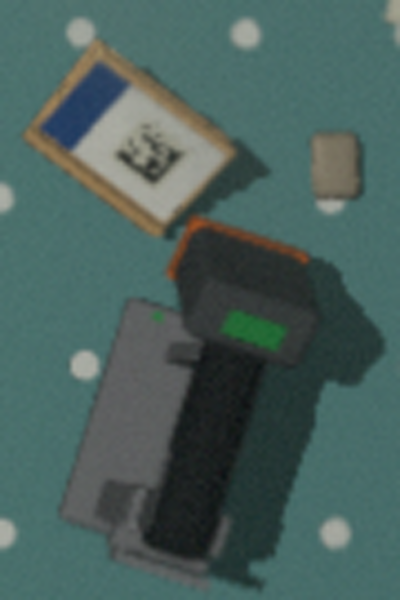

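The crop shows the code at about (152,155) on the card, whose slope rises towards the upper right. The handle runs from (185,540) to (230,350), and the cradle base's left edge from (62,515) to (130,300), all in crop pixels at ×4.44 with origin row 155, col 390.

```bash
cat > t.py <<'E'
from h import *
c=capture("top")
cp=lambda x,y:(155+y/4.444,390+x/4.444)
a=onz(c,cp(62,515),.012);b=onz(c,cp(130,300),.012);d=(b-a)[:2];print("base",a,b,np.hypot(*d),np.degrees(np.arctan2(d[1],d[0])))
h=d/np.hypot(*d); n=np.array([-h[1],h[0]])
print("dock from base",a[:2]+80*.001*h-n*.0425, b[:2]-.05*h-n*.0425)
a=onz(c,cp(182,552),.098);b=onz(c,cp(233,350),.098);d=(b-a)[:2];print("handle",a,b,np.degrees(np.arctan2(d[1],d[0])))
print("card",onz(c,cp(152,155),.036))
lo=[onz(c,cp(*p),.005)[:2] for p in((28,135),(165,235))];hi=[onz(c,cp(*p),.058)[:2] for p in((100,42),(235,152))]
m=(hi[0]+hi[1]-lo[0]-lo[1])/2;print("slope head",np.degrees(np.arctan2(m[1],m[0])),np.hypot(*m),"mid",sum(lo+hi)/4)
t=trace("top","tray")[0]["pixels"]
P=np.array([onz(c,p,.016)[:2] for p in np.argwhere(t)],np.float32)
r=cv2.minAreaRect(P);print("tray",r)
th=trace("top","used_brown");print("brown",onz(c,cen(th[0]["pixels"]),.015)[:2],th[0]["p"])
print("mean",P.mean(0)) 
# white tray mask by colour
im=c["img"].astype(int);w=(im.min(2)>150)
n_,l,s,ce=cv2.connectedComponentsWithStats(w.astype(np.uint8));i=l[225,300] or l[205,255]
cn=cv2.findContours((l==i).astype(np.uint8),0,2)[0][0].reshape(-1,2)
P=np.array([onz(c,(q[1],q[0]),.016)[:2] for q in cn],np.float32);print("tray2",cv2.minAreaRect(P),s[i])
E
python3 t.py
```

```text
base [ 0.36891021 -0.26582095  0.012     ] [ 0.48705221 -0.30449182  0.012     ] 0.1243099690623249 -18.1245861052558
dock from base [ 0.43171972 -0.33109894] [ 0.42631201 -0.32932886]
handle [ 0.35592811 -0.30735755  0.098     ] [ 0.45887108 -0.33471008  0.098     ] -14.879997239856495
card [ 0.5650547  -0.31120699  0.036     ]
slope head -30.878975843402507 0.04983505079449174 mid [ 0.57265697 -0.30118623]Traceback (most recent call last):
  File "t.py", line 11, in <module>
    t=trace("top","tray")[0]["pixels"]
      ~~~~~~~~~~~~~~~~~~~^^^
IndexError: list index out of range
```

```bash
sed -i 's/^t=trace.*//;s/^P=np.array(\[onz(c,p,.016).*//;s/^r=cv2.*//;s/^print("mean.*//' t.py; python3 t.py|tail -2
python3 - <<'E'
from h import *
c=capture("top"); s=capture("side")
g=cv2.cvtColor(c["img"],cv2.COLOR_RGB2GRAY); print(g[200:215,255:262].mean())
# candidates: predicted wells with tray centre/yaw from code & brown
for cx,cy,yaw in((.535,-.013,-2),):
    pass
E
```

```text
brown [0.56006248 0.06024255] 0.67
tray2 ((0.5415462255477905, -0.009151354432106018), (0.2348758727312088, 0.19155703485012054), 86.92864227294922) [ 250  159   98   81 5770]
193.46666666666667
```

```bash
cat > tr.py <<'E'
from h import *
from scipy.optimize import least_squares
c=capture("top")
w=(c["img"].astype(int).min(2)>130).astype(np.uint8); w=cv2.morphologyEx(w,cv2.MORPH_OPEN,np.ones((7,7)))
n_,l,s,ce=cv2.connectedComponentsWithStats(w);i=l[203,265]
cn=cv2.findContours((l==i).astype(np.uint8),0,2)[0][0].reshape(-1,2);print(s[i])
P=np.array([onz(c,(q[1],q[0]),.016)[:2] for q in cn],np.float32);print(cv2.minAreaRect(P))
v=c["img"].copy(); R=lambda a:np.array([[np.cos(a),-np.sin(a)],[np.sin(a),np.cos(a)]])
C=np.array([.5355,-.0105]);a=np.radians(-3)
big=cv2.resize(v[150:255,235:365],None,fx=6,fy=5.7,interpolation=cv2.INTER_CUBIC)
def put(p,z,col):
    q=proj(c,[*(C+R(a)@np.array(p)/1000),z]); cv2.circle(big,(int((q[1]-235+.5)*6),int((q[0]-150+.5)*5.7)),3,col,-1)
for x in(-50,20):
    for y in(-70,0,70):
        for k in np.arange(0,6.28,.5): put((x+23*np.cos(k),y+23*np.sin(k)),.016,(255,0,0))
for p in((66,60),(87.5,117.5),(-87.5,117.5),(87.5,-117.5),(-87.5,-117.5)): put(p,.016,(0,0,255))
cv2.imwrite("pics/tr.png",big[:,:,::-1])
E
python3 tr.py
```

```text
[ 250  165   99   75 6141]
((0.5375463366508484, -0.009272895753383636), (0.23601770401000977, 0.17565195262432098), 87.58612060546875)
```

View pics/tr.png

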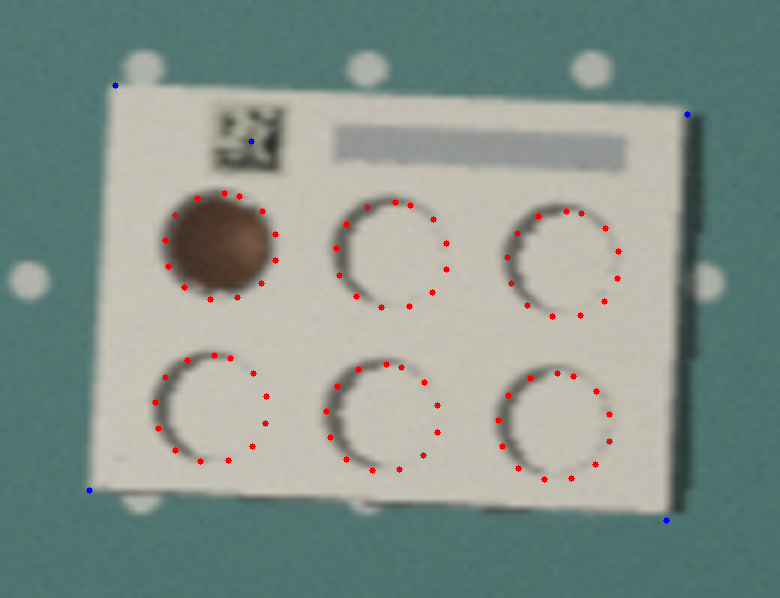

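```bash
python3 -m jog '[{"tz":0,"jaw":0.8},{"tz":0}]'
```

```text
$[0]: bad value
```

The red dots sit on the well rims, with the brown one in well 5 (far left), so the tray pose is about (0.536, -0.010) with yaw -2.6°. Wells 0, 1 and 2 are free. Now the first move.

```bash
cat > g.py <<'E'
import sys; from h import *
s=read_state(); R=np.array(s["tcp_rot"]); p=np.array(s["position"])
H=np.degrees(np.arctan2(R[1,0],R[0,0]))
print("t",round(s["time_s"],2),"pos",p.round(4),"H",H.round(2),"tilt",R[2].round(3),"open",round(s["opening"],3),"grip",round(s["grasp_force"],1),"F",np.round(s["force"],1))
Rr=R.copy()
for a in sys.argv[1:]:
    v=[float(k) for k in a.split(",")]
    q=np.array(v[:3]); print(a,"tool cm",(Rr.T@(q-p)*100).round(2),"roll",round(np.radians(H-v[3]),3) if len(v)>3 else ""); p=q
E
python3 -m jog '[{"tx":0.0,"ty":0.0,"tz":0.0,"roll":0.0,"jaw":0.8}]'; python3 g.py .5,-.1,.24 .474,.362,.12
```

```text
time_s: 2.5
position: [0.2723, -0.5625, 0.2415]
tcp_rot: [[0.9, 0.436, -0.0], [0.436, -0.9, 0.0], [-0.0, -0.0, -1.0]]
force: [0.8, 0.3, -0.4]
opening: 0.961
grasp_force: 0.0
t 2.5 pos [ 0.2723 -0.5625  0.2415] H 25.83 tilt [-0. -0. -1.] open 0.961 grip 0.0 F [ 0.8  0.3 -0.4]
.5,-.1,.24 tool cm [ 40.65 -31.71   0.16] roll 
.474,.362,.12 tool cm [ 17.79 -42.72  12.  ] roll
```

```bash
python3 -m jog '[{"tx":3.39,"ty":-2.64},{"tx":3.39,"ty":-2.64},{"tx":3.39,"ty":-2.64},{"tx":3.39,"ty":-2.64},{"tx":3.39,"ty":-2.64},{"tx":3.39,"ty":-2.64}]' | tail -4;  python3 -m jog '[{"tx":3.39,"ty":-2.64},{"tx":3.39,"ty":-2.64},{"tx":3.39,"ty":-2.64},{"tx":3.39,"ty":-2.64},{"tx":3.39,"ty":-2.64},{"tx":3.39,"ty":-2.64},{"tz":0.1}]' | head -3; python3 m.py | head -5; python3 g.py .474,.362,.08
```

```text
block_yellow [('top', 0.74, array([0.3389, 0.2675]), 233), ('side', 0.69, array([0.3364, 0.2689]), 373)]
block_red []
block_green []
block_blue [('top', 0.61, array([0.5127, 0.2685]), 229), ('side', 0.76, array([0.5115, 0.2705]), 350)]
block_violet [('top', 0.58, array([0.4734, 0.3625]), 177), ('side', 0.68, array([0.4723, 0.3631]), 385)]
t 4.4 pos [ 0.2723 -0.5625  0.2415] H 25.83 tilt [-0. -0. -1.] open 0.802 grip 0.0 F [-0.  -0.1 -0.5]
.474,.362,.08 tool cm [ 58.44 -74.42  16.16] roll $[0]: bad value
$[0]: bad value
```

```bash
python3 -m jog '[{"tx":3.39,"ty":-2.64,"tz":0.0,"roll":0.0,"jaw":0.8},{"tx":3.39,"ty":-2.64,"tz":0.0,"roll":0.0,"jaw":0.8},{"tx":3.39,"ty":-2.64,"tz":0.0,"roll":0.0,"jaw":0.8},{"tx":3.39,"ty":-2.64,"tz":0.0,"roll":0.0,"jaw":0.8},{"tx":3.39,"ty":-2.64,"tz":0.0,"roll":0.0,"jaw":0.8},{"tx":3.39,"ty":-2.64,"tz":0.0,"roll":0.0,"jaw":0.8}]' | head -3;  python3 -m jog '[{"tx":3.39,"ty":-2.64,"tz":0.0,"roll":0.0,"jaw":0.8},{"tx":3.39,"ty":-2.64,"tz":0.0,"roll":0.0,"jaw":0.8},{"tx":3.39,"ty":-2.64,"tz":0.0,"roll":0.0,"jaw":0.8},{"tx":3.39,"ty":-2.64,"tz":0.0,"roll":0.0,"jaw":0.8},{"tx":3.39,"ty":-2.64,"tz":0.0,"roll":0.0,"jaw":0.8},{"tx":3.39,"ty":-2.64,"tz":0.0,"roll":0.0,"jaw":0.8}]' | head -3; python3 g.py .474,.362,.08; python3 -c "
from h import *
c=capture('top');save(c,'top1.png');save(capture('side'),'side1.png')"
```

```text
time_s: 5.0
position: [0.387, -0.3299, 0.2417]
tcp_rot: [[0.9, 0.435, 0.0], [0.435, -0.9, -0.0], [0.0, 0.001, -1.0]]
time_s: 5.6
position: [0.5012, -0.0985, 0.2418]
tcp_rot: [[0.9, 0.436, 0.001], [0.436, -0.9, -0.0], [0.0, 0.001, -1.0]]
t 5.6 pos [ 0.5012 -0.0985  0.2418] H 25.82 tilt [ 0.     0.001 -1.   ] open 0.798 grip 0.0 F [-0.2 -0.3 -0.5]
.474,.362,.08 tool cm [ 17.61 -42.65  16.16] roll
```

View pics/top1.png

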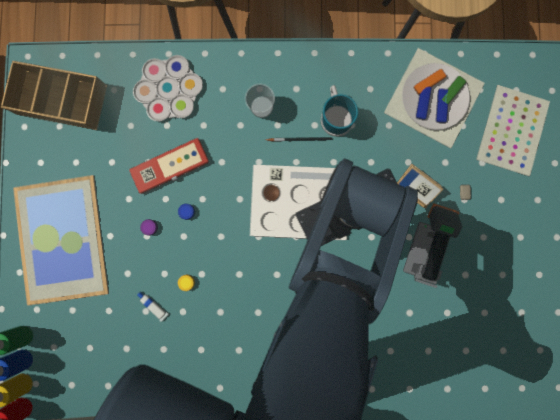

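The area that was hidden is empty, so there are three blocks: violet, blue and yellow. Going to violet.

```bash
python3 -m jog '[{"tx":1.47,"ty":-3.55,"tz":0.9,"roll":0.0,"jaw":0.8},{"tx":1.47,"ty":-3.55,"tz":0.9,"roll":0.0,"jaw":0.8},{"tx":1.47,"ty":-3.55,"tz":0.9,"roll":0.0,"jaw":0.8},{"tx":1.47,"ty":-3.55,"tz":0.9,"roll":0.0,"jaw":0.8},{"tx":1.47,"ty":-3.55,"tz":0.9,"roll":0.0,"jaw":0.8},{"tx":1.47,"ty":-3.55,"tz":0.9,"roll":0.0,"jaw":0.8}]' | head -2;  python3 -m jog '[{"tx":1.47,"ty":-3.55,"tz":0.9,"roll":0.0,"jaw":0.8},{"tx":1.47,"ty":-3.55,"tz":0.9,"roll":0.0,"jaw":0.8},{"tx":1.47,"ty":-3.55,"tz":0.9,"roll":0.0,"jaw":0.8},{"tx":1.47,"ty":-3.55,"tz":0.9,"roll":0.0,"jaw":0.8},{"tx":1.47,"ty":-3.55,"tz":0.9,"roll":0.0,"jaw":0.8},{"tx":1.47,"ty":-3.55,"tz":0.9,"roll":0.0,"jaw":0.8},{"tx":0.0,"ty":0.0,"tz":0.0,"roll":0.0,"jaw":0.8}]' | head -2; python3 g.py .474,.3625,.0305
```

```text
time_s: 6.3
position: [0.4871, 0.1305, 0.1874]
time_s: 7.0
position: [0.4734, 0.3634, 0.1325]
t 7.0 pos [0.4734 0.3634 0.1325] H 26.06 tilt [ 0.001 -0.001 -1.   ] open 0.798 grip 0.0 F [-0.7 -0.4 -0.2]
.474,.3625,.0305 tool cm [1.00e-02 1.10e-01 1.02e+01] roll
```

```bash
python3 -m jog '[{"tx":0.0,"ty":0.1,"tz":4.0,"roll":0.0,"jaw":0.8},{"tx":0.0,"ty":0.0,"tz":3.7,"roll":0.0,"jaw":0.8},{"tx":0.0,"ty":0.0,"tz":2.5,"roll":0.0,"jaw":0.8},{"tx":0.0,"ty":0.0,"tz":0.0,"roll":0.0,"jaw":0.8},{"tx":0.0,"ty":0.0,"tz":0.0,"roll":0.0,"jaw":0.1},{"tx":0.0,"ty":0.0,"tz":0.0,"roll":0.0,"jaw":0.1},{"tx":0.0,"ty":0.0,"tz":0.0,"roll":0.0,"jaw":0.1},{"tx":0.0,"ty":0.0,"tz":0.0,"roll":0.0,"jaw":0.1}]' ; python3 g.py .489,.0624,.1
```

```text
time_s: 7.8
position: [0.4749, 0.3595, 0.033]
tcp_rot: [[0.9, 0.436, 0.002], [0.436, -0.9, 0.001], [0.003, 0.0, -1.0]]
force: [0.1, -0.0, 0.6]
opening: 0.524
grasp_force: 0.0
t 7.8 pos [0.4749 0.3595 0.033 ] H 25.83 tilt [ 0.003  0.    -1.   ] open 0.524 grip 0.0 F [ 0.1 -0.   0.6]
.489,.0624,.1 tool cm [-11.66  27.36  -6.73] roll
```

```bash
python3 -m jog '[{"tx":0.0,"ty":0.0,"tz":0.25,"roll":0.0,"jaw":0.53},{"tx":0.0,"ty":0.0,"tz":0.0,"roll":0.0,"jaw":0.53},{"tx":0.0,"ty":0.0,"tz":0.0,"roll":0.0,"jaw":0.1},{"tx":0.0,"ty":0.0,"tz":0.0,"roll":0.0,"jaw":0.1},{"tx":0.0,"ty":0.0,"tz":0.0,"roll":0.0,"jaw":0.1}]' ; python3 g.py .489,.0624,.1
```

```text
time_s: 8.3
position: [0.474, 0.3594, 0.0291]
tcp_rot: [[0.9, 0.436, -0.0], [0.436, -0.9, 0.0], [-0.0, -0.0, -1.0]]
force: [-0.9, -0.5, 1.0]
opening: 0.444
grasp_force: 30.0
t 8.3 pos [0.474  0.3594 0.0291] H 25.84 tilt [-0. -0. -1.] open 0.444 grip 30.0 F [-0.9 -0.5  1. ]
.489,.0624,.1 tool cm [-11.59  27.38  -7.1 ] roll
```

```bash
python3 -m jog '[{"tx":0.0,"ty":0.0,"tz":-3.5,"roll":0.0,"jaw":0.1},{"tx":0.0,"ty":0.0,"tz":-3.6,"roll":0.0,"jaw":0.1}]' |grep -E "pos|op|gr"; python3 -m jog '[{"tx":-1.66,"ty":3.91,"tz":0.0,"roll":0.0,"jaw":0.1},{"tx":-1.66,"ty":3.91,"tz":0.0,"roll":0.0,"jaw":0.1},{"tx":-1.66,"ty":3.91,"tz":0.0,"roll":0.0,"jaw":0.1},{"tx":-1.66,"ty":3.91,"tz":0.0,"roll":0.0,"jaw":0.1},{"tx":-1.66,"ty":3.91,"tz":0.0,"roll":0.0,"jaw":0.1},{"tx":-1.66,"ty":3.91,"tz":0.0,"roll":0.0,"jaw":0.1},{"tx":-1.66,"ty":3.91,"tz":0.0,"roll":0.0,"jaw":0.1},{"tx":0.0,"ty":0.0,"tz":0.0,"roll":0.0,"jaw":0.1}]' |grep -E "pos|op|gr";python3 -m jog '[{"tx":0.0,"ty":0.0,"tz":0.0,"roll":0.0,"jaw":0.1}]'|grep grasp; python3 g.py .4884,.0621,.045
```

```text
position: [0.473, 0.3586, 0.0993]
opening: 0.446
grasp_force: 30.0
position: [0.4899, 0.0578, 0.1001]
opening: 0.445
grasp_force: 30.0
grasp_force: 30.0
t 9.4 pos [0.4888 0.0614 0.1   ] H 25.66 tilt [-0. -0. -1.] open 0.444 grip 30.0 F [0.1 0.4 0.1]
.4884,.0621,.045 tool cm [-0.01 -0.08  5.5 ] roll
```

```bash
python3 -m jog '[{"tx":0.0,"ty":0.0,"tz":2.75,"roll":0.0,"jaw":0.1},{"tx":0.0,"ty":0.0,"tz":2.75,"roll":0.0,"jaw":0.1},{"tx":0.0,"ty":0.0,"tz":0.0,"roll":0.0,"jaw":0.1},{"tx":0.0,"ty":0.0,"tz":0.0,"roll":0.0,"jaw":0.1},{"tx":0.0,"ty":0.0,"tz":0.0,"roll":0.0,"jaw":0.1}]' >/dev/null; python3 g.py .4884,.0621,.036; python3 -c "
from h import *
c=capture('side');save(c,'s2.png');a=c['img'][170:290,200:350]
cv2.imwrite('pics/s2c.png',cv2.resize(a[:,:,::-1],None,fx=5,fy=5,interpolation=2))"
```

```text
t 9.9 pos [0.4888 0.0632 0.0459] H 25.91 tilt [ 0.001  0.    -1.   ] open 0.446 grip 30.0 F [ 0.4 -0.8 -0.5]
.4884,.0621,.036 tool cm [-0.08  0.08  0.99] roll
```

View pics/s2c.png

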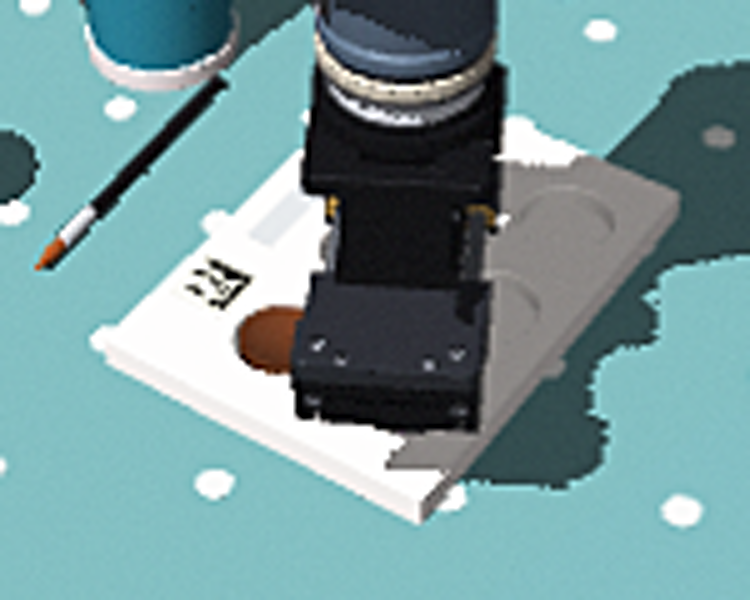

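The gripper hides the well, but the pose numbers are good. Lowering, releasing with a part opening, and rising.

```bash
python3 -m jog '[{"tx":0.0,"ty":0.05,"tz":0.5,"roll":0.0,"jaw":0.1},{"tx":0.0,"ty":0.0,"tz":0.45,"roll":0.0,"jaw":0.1},{"tx":0.0,"ty":0.0,"tz":0.0,"roll":0.0,"jaw":0.1},{"tx":0.0,"ty":0.0,"tz":0.0,"roll":0.0,"jaw":0.1}]'; python3 g.py .5125,.27,.1
```

```text
time_s: 10.35
position: [0.4888, 0.0618, 0.0355]
tcp_rot: [[0.9, 0.436, -0.0], [0.436, -0.9, 0.0], [-0.0, -0.0, -1.0]]
force: [0.4, -0.5, -0.7]
opening: 0.447
grasp_force: 30.0
t 10.35 pos [0.4888 0.0618 0.0355] H 25.82 tilt [-0. -0. -1.] open 0.447 grip 30.0 F [ 0.4 -0.5 -0.7]
.5125,.27,.1 tool cm [ 11.2  -17.71  -6.45] roll
```

```bash
python3 -m jog '[{"tx":0.0,"ty":0.0,"tz":0.0,"roll":0.0,"jaw":0.62},{"tx":0.0,"ty":0.0,"tz":0.0,"roll":0.0,"jaw":0.62},{"tx":0.0,"ty":0.0,"tz":0.0,"roll":0.0,"jaw":0.62},{"tx":0.0,"ty":0.0,"tz":0.0,"roll":0.0,"jaw":0.62},{"tx":0.0,"ty":0.0,"tz":-3.2,"roll":0.0,"jaw":0.62},{"tx":0.0,"ty":0.0,"tz":-3.2,"roll":0.0,"jaw":0.62}]'|grep -E "pos|op"; python3 -m jog '[{"tx":2.24,"ty":-3.54,"tz":0.0,"roll":0.0,"jaw":0.8},{"tx":2.24,"ty":-3.54,"tz":0.0,"roll":0.0,"jaw":0.8},{"tx":2.24,"ty":-3.54,"tz":0.0,"roll":0.0,"jaw":0.8},{"tx":2.24,"ty":-3.54,"tz":0.0,"roll":0.0,"jaw":0.8},{"tx":2.24,"ty":-3.54,"tz":0.0,"roll":0.0,"jaw":0.8},{"tx":0.0,"ty":0.0,"tz":0.0,"roll":0.0,"jaw":0.8},{"tx":0.0,"ty":0.0,"tz":0.0,"roll":0.0,"jaw":0.8}]'|grep pos
cat > b.py <<'E'
from h import *
import sys
cs={n:capture(n) for n in("top","side")}
blocks(["block_"+x for x in sys.argv[1:]],cs)
E
python3 b.py violet blue yellow;python3 g.py .512,.27,.03; python3 -c "
from h import *
c=capture('side');a=c['img'][170:290,200:350]
cv2.imwrite('pics/s3c.png',cv2.resize(a[:,:,::-1],None,fx=5,fy=5,interpolation=2))"
```

```text
position: [0.488, 0.0619, 0.0993]
opening: 0.619
position: [0.512, 0.2706, 0.0993]
block_violet [('top', 0.56, array([0.4905, 0.0656]), 235), ('side', 0.51, array([0.4904, 0.0583]), 230)]
block_blue [('side', 0.5, array([0.5068, 0.2754]), 241)]
block_yellow [('top', 0.58, array([0.3386, 0.2671]), 231), ('side', 0.79, array([0.3359, 0.269 ]), 347)]
t 12.05 pos [0.5128 0.269  0.0996] H 25.74 tilt [-0. -0. -1.] open 0.799 grip 0.0 F [ 0.7  0.1 -0. ]
.512,.27,.03 tool cm [-0.02 -0.13  6.96] roll
```

View pics/s3c.png

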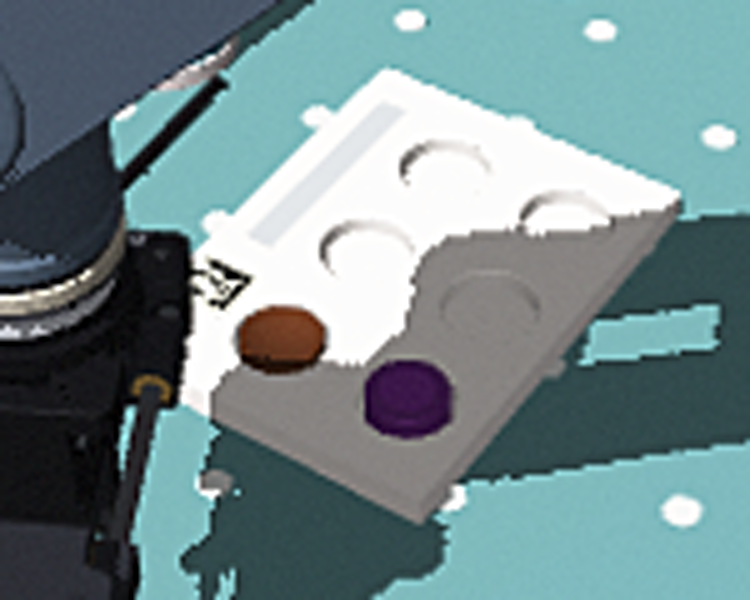

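Violet lies flat in well 2 (crop 408,398). Next is blue.

```bash
python3 -m jog '[{"tx":0.0,"ty":-0.1,"tz":3.9,"roll":0.0,"jaw":0.8},{"tx":0.0,"ty":0.0,"tz":3.0,"roll":0.0,"jaw":0.8},{"tx":0.0,"ty":0.0,"tz":0.0,"roll":0.0,"jaw":0.8},{"tx":0.0,"ty":0.0,"tz":0.0,"roll":0.0,"jaw":0.8},{"tx":0.0,"ty":0.0,"tz":0.0,"roll":0.0,"jaw":0.4},{"tx":0.0,"ty":0.0,"tz":0.0,"roll":0.0,"jaw":0.1},{"tx":0.0,"ty":0.0,"tz":0.0,"roll":0.0,"jaw":0.1},{"tx":0.0,"ty":0.0,"tz":0.0,"roll":0.0,"jaw":0.1}]' >/dev/null; python3 -m jog '[{"tx":0.0,"ty":0.0,"tz":0.0,"roll":0.0,"jaw":0.1},{"tx":0.0,"ty":0.0,"tz":0.0,"roll":0.0,"jaw":0.1},{"tx":0.0,"ty":0.0,"tz":0.0,"roll":0.0,"jaw":0.1}]'; python3 g.py .486,-.008,.1
```

```text
time_s: 13.2
position: [0.5126, 0.2709, 0.0312]
tcp_rot: [[0.9, 0.436, 0.001], [0.436, -0.9, 0.0], [0.001, 0.0, -1.0]]
force: [-0.2, -0.9, 5.9]
opening: 0.442
grasp_force: 30.0
t 13.2 pos [0.5126 0.2709 0.0312] H 25.83 tilt [ 0.001  0.    -1.   ] open 0.442 grip 30.0 F [-0.2 -0.9  5.9]
.486,-.008,.1 tool cm [-14.54  23.95  -6.89] roll
```

```bash
python3 -m jog '[{"tx":0.0,"ty":0.0,"tz":-3.5,"roll":0.0,"jaw":0.1},{"tx":0.0,"ty":0.0,"tz":-3.4,"roll":0.0,"jaw":0.1}]' >/dev/null; python3 -m jog '[{"tx":-2.08,"ty":3.42,"tz":0.0,"roll":0.0,"jaw":0.1},{"tx":-2.08,"ty":3.42,"tz":0.0,"roll":0.0,"jaw":0.1},{"tx":-2.08,"ty":3.42,"tz":0.0,"roll":0.0,"jaw":0.1},{"tx":-2.08,"ty":3.42,"tz":0.0,"roll":0.0,"jaw":0.1},{"tx":-2.08,"ty":3.42,"tz":0.0,"roll":0.0,"jaw":0.1},{"tx":-2.08,"ty":3.42,"tz":0.0,"roll":0.0,"jaw":0.1},{"tx":-2.08,"ty":3.42,"tz":0.0,"roll":0.0,"jaw":0.1}]' >/dev/null ;python3 -m jog '[{"tx":0.0,"ty":0.0,"tz":2.5,"roll":0.0,"jaw":0.1},{"tx":0.0,"ty":0.0,"tz":2.5,"roll":0.0,"jaw":0.1},{"tx":0.0,"ty":0.0,"tz":0.0,"roll":0.0,"jaw":0.1},{"tx":0.0,"ty":0.0,"tz":0.0,"roll":0.0,"jaw":0.1},{"tx":0.0,"ty":0.0,"tz":0.0,"roll":0.0,"jaw":0.1},{"tx":0.0,"ty":0.0,"tz":0.0,"roll":0.0,"jaw":0.1}]'|tail -1; python3 g.py .486,-.008,.0368
```

```text
grasp_force: 30.0
t 14.7 pos [ 0.4859 -0.0078  0.0505] H 25.87 tilt [ 0.001  0.001 -1.   ] open 0.446 grip 30.0 F [ 0.9 -0.1  0.3]
.486,-.008,.0368 tool cm [-0.    0.02  1.37] roll
```

```bash
python3 -m jog '[{"tx":0.0,"ty":0.0,"tz":0.8,"roll":0.0,"jaw":0.1},{"tx":0.0,"ty":0.0,"tz":0.6,"roll":0.0,"jaw":0.1},{"tx":0.0,"ty":0.0,"tz":0.0,"roll":0.0,"jaw":0.1},{"tx":0.0,"ty":0.0,"tz":0.0,"roll":0.0,"jaw":0.1}]'; python3 g.py .3375,.2685,.1
```

```text
time_s: 15.1
position: [0.4858, -0.008, 0.0354]
tcp_rot: [[0.9, 0.436, 0.001], [0.436, -0.9, -0.0], [0.001, 0.0, -1.0]]
force: [1.8, 1.3, 1.6]
opening: 0.444
grasp_force: 30.6
t 15.1 pos [ 0.4858 -0.008   0.0354] H 25.83 tilt [ 0.001  0.    -1.   ] open 0.444 grip 30.6 F [1.8 1.3 1.6]
.3375,.2685,.1 tool cm [ -1.29 -31.35  -6.47] roll
```

```bash
python3 -m jog '[{"tx":0.0,"ty":0.0,"tz":0.0,"roll":0.0,"jaw":0.62},{"tx":0.0,"ty":0.0,"tz":0.0,"roll":0.0,"jaw":0.62},{"tx":0.0,"ty":0.0,"tz":0.0,"roll":0.0,"jaw":0.62},{"tx":0.0,"ty":0.0,"tz":0.0,"roll":0.0,"jaw":0.62},{"tx":0.0,"ty":0.0,"tz":-3.2,"roll":0.0,"jaw":0.62},{"tx":0.0,"ty":0.0,"tz":-3.2,"roll":0.0,"jaw":0.62}]'|grep -E "pos|op"; python3 -m jog '[{"tx":-0.16,"ty":-3.92,"tz":0.0,"roll":0.0,"jaw":0.8},{"tx":-0.16,"ty":-3.92,"tz":0.0,"roll":0.0,"jaw":0.8},{"tx":-0.16,"ty":-3.92,"tz":0.0,"roll":0.0,"jaw":0.8},{"tx":-0.16,"ty":-3.92,"tz":0.0,"roll":0.0,"jaw":0.8},{"tx":-0.16,"ty":-3.92,"tz":0.0,"roll":0.0,"jaw":0.8},{"tx":-0.16,"ty":-3.92,"tz":0.0,"roll":0.0,"jaw":0.8},{"tx":-0.16,"ty":-3.92,"tz":0.0,"roll":0.0,"jaw":0.8},{"tx":-0.16,"ty":-3.92,"tz":0.0,"roll":0.0,"jaw":0.8}]'|grep pos;python3 -m jog '[{"tx":0.0,"ty":0.0,"tz":0.0,"roll":0.0,"jaw":0.8},{"tx":0.0,"ty":0.0,"tz":0.0,"roll":0.0,"jaw":0.8}]'|grep pos
python3 b.py violet blue yellow;python3 g.py .3375,.2685,.0305; python3 -c "
from h import *
c=capture('side');a=c['img'][170:370,200:350]
cv2.imwrite('pics/s4c.png',cv2.resize(a[:,:,::-1],None,fx=3,fy=3,interpolation=2))"
```

```text
position: [0.4843, -0.0079, 0.0992]
opening: 0.614
position: [0.3363, 0.2697, 0.0995]
position: [0.3367, 0.2692, 0.0995]
block_violet [('top', 0.79, array([0.4904, 0.0642]), 198)]
block_blue [('top', 0.45, array([ 0.4858, -0.0056]), 222)]
block_yellow [('top', 0.65, array([ 0.5405, -0.0159]), 6029), ('side', 0.69, array([0.577 , 0.0488]), 1720)]
t 17.1 pos [0.3378 0.2679 0.0995] H 25.72 tilt [-0.  0. -1.] open 0.8 grip 0.0 F [0.  0.1 0.3]
.3375,.2685,.0305 tool cm [-0.   -0.07  6.9 ] roll
```

View pics/s4c.png

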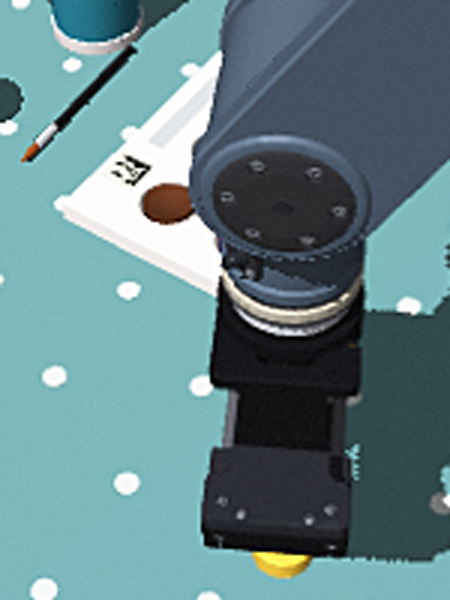

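Yellow is still under the gripper (crop 282,562). Grasping it.

```bash
python3 -m jog '[{"tx":0.0,"ty":-0.05,"tz":3.9,"roll":0.0,"jaw":0.8},{"tx":0.0,"ty":0.0,"tz":3.0,"roll":0.0,"jaw":0.8},{"tx":0.0,"ty":0.0,"tz":0.0,"roll":0.0,"jaw":0.8},{"tx":0.0,"ty":0.0,"tz":0.0,"roll":0.0,"jaw":0.8},{"tx":0.0,"ty":0.0,"tz":0.0,"roll":0.0,"jaw":0.4},{"tx":0.0,"ty":0.0,"tz":0.0,"roll":0.0,"jaw":0.1},{"tx":0.0,"ty":0.0,"tz":0.0,"roll":0.0,"jaw":0.1},{"tx":0.0,"ty":0.0,"tz":0.0,"roll":0.0,"jaw":0.1}]' >/dev/null; python3 -m jog '[{"tx":0.0,"ty":0.0,"tz":0.0,"roll":0.0,"jaw":0.1},{"tx":0.0,"ty":0.0,"tz":0.0,"roll":0.0,"jaw":0.1},{"tx":0.0,"ty":0.0,"tz":0.0,"roll":0.0,"jaw":0.1}]'; python3 g.py .42,.15,.1 .4825,-.0775,.1
```

```text
time_s: 18.25
position: [0.3374, 0.2692, 0.0311]
tcp_rot: [[0.9, 0.436, 0.001], [0.436, -0.9, 0.0], [0.001, 0.0, -1.0]]
force: [-0.7, -0.2, 7.2]
opening: 0.446
grasp_force: 30.0
t 18.25 pos [0.3374 0.2692 0.0311] H 25.84 tilt [ 0.001  0.    -1.   ] open 0.446 grip 30.0 F [-0.7 -0.2  7.2]
.42,.15,.1 tool cm [ 2.25 14.33 -6.89] roll 
.4825,-.0775,.1 tool cm [-4.29 23.2  -0.  ] roll
```

```bash
python3 -m jog '[{"tx":0.0,"ty":0.0,"tz":-3.5,"roll":0.0,"jaw":0.1},{"tx":0.0,"ty":0.0,"tz":-3.4,"roll":0.0,"jaw":0.1},{"tx":0.56,"ty":3.58,"tz":0.0,"roll":0.0,"jaw":0.1},{"tx":0.56,"ty":3.58,"tz":0.0,"roll":0.0,"jaw":0.1},{"tx":0.56,"ty":3.58,"tz":0.0,"roll":0.0,"jaw":0.1},{"tx":0.56,"ty":3.58,"tz":0.0,"roll":0.0,"jaw":0.1}]' >/dev/null; python3 -m jog '[{"tx":-0.715,"ty":3.867,"tz":0.0,"roll":0.0,"jaw":0.1},{"tx":-0.715,"ty":3.867,"tz":0.0,"roll":0.0,"jaw":0.1},{"tx":-0.715,"ty":3.867,"tz":0.0,"roll":0.0,"jaw":0.1},{"tx":-0.715,"ty":3.867,"tz":0.0,"roll":0.0,"jaw":0.1},{"tx":-0.715,"ty":3.867,"tz":0.0,"roll":0.0,"jaw":0.1},{"tx":-0.715,"ty":3.867,"tz":0.0,"roll":0.0,"jaw":0.1},{"tx":0.0,"ty":0.0,"tz":0.0,"roll":0.0,"jaw":0.1}]' >/dev/null ;python3 -m jog '[{"tx":0.0,"ty":0.0,"tz":2.5,"roll":0.0,"jaw":0.1},{"tx":0.0,"ty":0.0,"tz":2.5,"roll":0.0,"jaw":0.1},{"tx":0.0,"ty":0.0,"tz":0.0,"roll":0.0,"jaw":0.1},{"tx":0.0,"ty":0.0,"tz":0.0,"roll":0.0,"jaw":0.1},{"tx":0.0,"ty":0.0,"tz":0.0,"roll":0.0,"jaw":0.1},{"tx":0.0,"ty":0.0,"tz":0.0,"roll":0.0,"jaw":0.1}]'|tail -1; python3 g.py .4825,-.0775,.0365
```

```text
grasp_force: 30.0
t 20.15 pos [ 0.4823 -0.0773  0.0505] H 25.86 tilt [ 0.001  0.001 -1.   ] open 0.445 grip 30.0 F [ 0.6 -0.  -0.1]
.4825,-.0775,.0365 tool cm [0.01 0.02 1.4 ] roll
```

```bash
python3 -m jog '[{"tx":0.0,"ty":0.0,"tz":0.8,"roll":0.0,"jaw":0.1},{"tx":0.0,"ty":0.0,"tz":0.6,"roll":0.0,"jaw":0.1},{"tx":0.0,"ty":0.0,"tz":0.0,"roll":0.0,"jaw":0.1},{"tx":0.0,"ty":0.0,"tz":0.0,"roll":0.0,"jaw":0.1}]'|grep -E "pos|for"; python3 -m jog '[{"tx":0.0,"ty":0.0,"tz":0.0,"roll":0.0,"jaw":0.62},{"tx":0.0,"ty":0.0,"tz":0.0,"roll":0.0,"jaw":0.62},{"tx":0.0,"ty":0.0,"tz":0.0,"roll":0.0,"jaw":0.62},{"tx":0.0,"ty":0.0,"tz":0.0,"roll":0.0,"jaw":0.62},{"tx":0.0,"ty":0.0,"tz":-3.2,"roll":0.0,"jaw":0.62},{"tx":0.0,"ty":0.0,"tz":-3.2,"roll":0.0,"jaw":0.62},{"tx":0.0,"ty":0.0,"tz":-4.0,"roll":0.0,"jaw":0.7},{"tx":0.0,"ty":0.0,"tz":-4.0,"roll":0.0,"jaw":0.7}]'|grep -E "pos|op";python3 g.py .4315,-.3285,.18,-17
```

```text
position: [0.4824, -0.0777, 0.0354]
force: [1.9, -0.1, 1.8]
grasp_force: 30.9
position: [0.4814, -0.0774, 0.1805]
opening: 0.681
t 21.35 pos [ 0.4814 -0.0774  0.1805] H 25.83 tilt [-0.001 -0.001 -1.   ] open 0.681 grip 0.0 F [0.3 0.1 0.3]
.4315,-.3285,.18,-17 tool cm [-15.43  20.43   0.05] roll 0.747
```

```bash
python3 -m jog '[{"tx":-2.57,"ty":3.405,"tz":0.0,"roll":0.0,"jaw":0.7},{"tx":-2.57,"ty":3.405,"tz":0.0,"roll":0.0,"jaw":0.7},{"tx":-2.57,"ty":3.405,"tz":0.0,"roll":0.0,"jaw":0.7},{"tx":-2.57,"ty":3.405,"tz":0.0,"roll":0.0,"jaw":0.7},{"tx":-2.57,"ty":3.405,"tz":0.0,"roll":0.0,"jaw":0.7},{"tx":-2.57,"ty":3.405,"tz":0.0,"roll":0.0,"jaw":0.7}]' >/dev/null; python3 -m jog '[{"tx":0.0,"ty":0.0,"tz":0.0,"roll":0.149,"jaw":0.7},{"tx":0.0,"ty":0.0,"tz":0.0,"roll":0.149,"jaw":0.7},{"tx":0.0,"ty":0.0,"tz":0.0,"roll":0.149,"jaw":0.7},{"tx":0.0,"ty":0.0,"tz":0.0,"roll":0.149,"jaw":0.7},{"tx":0.0,"ty":0.0,"tz":0.0,"roll":0.149,"jaw":0.7},{"tx":0.0,"ty":0.0,"tz":0.0,"roll":0.0,"jaw":0.7},{"tx":0.0,"ty":0.0,"tz":0.0,"roll":0.0,"jaw":0.7},{"tx":0.0,"ty":0.0,"tz":0.0,"roll":0.0,"jaw":0.7}]' >/dev/null; python3 g.py .4315,-.3285,.15,-17; python3 -c "
from h import *
c=capture('top');a=capture('side')
save(a,'s5.png')
v=np.vstack([cv2.resize(c['img'][120:260,120:360],(720,420)) [:300], cv2.resize(a['img'][80:300,120:480],(720,440))[:300]])
L=landmark_of('top','tin_code');print(onz(c,L[0]['point'],.021))
cv2.imwrite('pics/v5.png',cv2.resize(a['img'][90:290,200:460][:,:,::-1],None,fx=3,fy=3,interpolation=2))"
```

```text
t 22.75 pos [ 0.4322 -0.3285  0.1794] H -16.73 tilt [-0. -0. -1.] open 0.699 grip 0.0 F [-0.1  0.1  1.2]
.4315,-.3285,.15,-17 tool cm [-0.07  0.02  2.94] roll 0.005
[0.60732695 0.36386481 0.021     ]
```

View pics/v5.png

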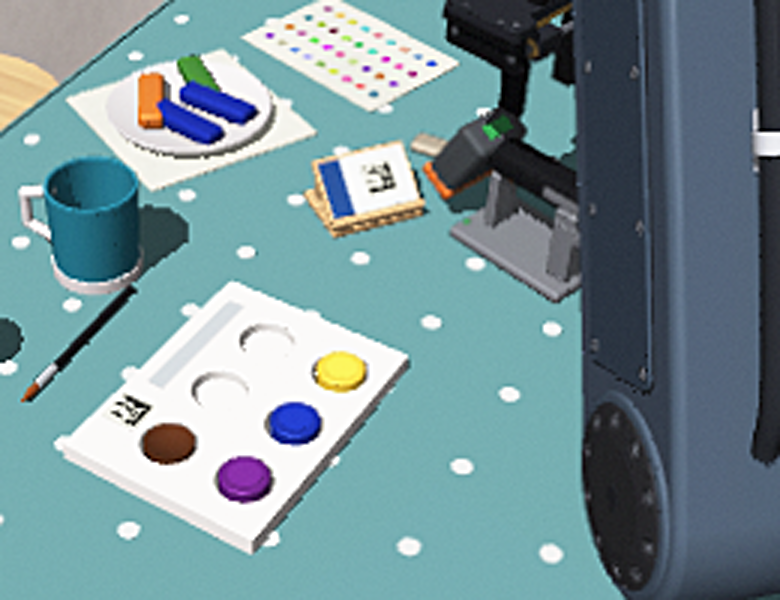

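The three blocks lie flat: yellow in well 0, blue in well 1 and violet in well 2. The card code shows at crop (378,177) and the gripper stands over the handle. Descending.

```bash
python3 -m jog '[{"tx":-0.05,"ty":0.0,"tz":3.0,"roll":0.0,"jaw":0.7},{"tx":0.0,"ty":0.0,"tz":2.5,"roll":0.0,"jaw":0.7},{"tx":0.0,"ty":0.0,"tz":2.0,"roll":0.0,"jaw":0.7},{"tx":0.0,"ty":0.0,"tz":2.0,"roll":0.0,"jaw":0.7},{"tx":0.0,"ty":0.0,"tz":0.0,"roll":0.0,"jaw":0.7},{"tx":0.0,"ty":0.0,"tz":0.0,"roll":0.0,"jaw":0.7}]'|grep -E "pos|for"; python3 g.py
python3 - <<'E'
from h import *
c=capture('top');s=capture('side')
print("card",tri([c,s],[(189.9,424.2),(149,326)]).round(4),onz(s,(149,326),.036).round(4))
cv2.imwrite('pics/v6.png',cv2.resize(c["img"][160:300,380:500][:,:,::-1],None,fx=4,fy=4,interpolation=2))
E
```

```text
position: [0.4319, -0.3286, 0.0846]
force: [-0.2, 0.2, 0.5]
grasp_force: 0.0
t 23.5 pos [ 0.4319 -0.3286  0.0846] H -16.84 tilt [-0. -0. -1.] open 0.7 grip 0.0 F [-0.2  0.2  0.5]
card [ 0.5656 -0.312   0.0324] [ 0.5638 -0.3074  0.036 ]
```

View pics/v6.png

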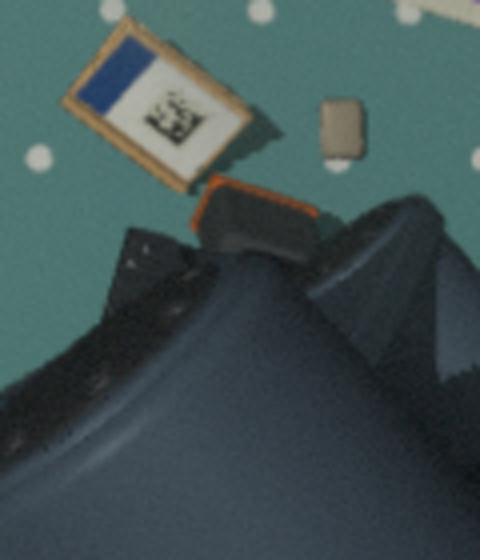

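The scanner is undisturbed, with its head just beside the holder (crop 190,190). Closing and lifting straight up.

```bash
python3 -m jog '[{"tx":0.0,"ty":0.0,"tz":0.0,"roll":0.0,"jaw":0.5},{"tx":0.0,"ty":0.0,"tz":0.0,"roll":0.0,"jaw":0.4},{"tx":0.0,"ty":0.0,"tz":0.0,"roll":0.0,"jaw":0.3},{"tx":0.0,"ty":0.0,"tz":0.0,"roll":0.0,"jaw":0.1},{"tx":0.0,"ty":0.0,"tz":0.0,"roll":0.0,"jaw":0.1},{"tx":0.0,"ty":0.0,"tz":0.0,"roll":0.0,"jaw":0.1},{"tx":0.0,"ty":0.0,"tz":0.0,"roll":0.0,"jaw":0.1},{"tx":0.0,"ty":0.0,"tz":0.0,"roll":0.0,"jaw":0.1}]' >/dev/null; python3 g.py; python3 -m jog '[{"tx":0.0,"ty":0.0,"tz":-1.5,"roll":0.0,"jaw":0.1},{"tx":0.0,"ty":0.0,"tz":-2.5,"roll":0.0,"jaw":0.1},{"tx":0.0,"ty":0.0,"tz":-3.5,"roll":0.0,"jaw":0.1},{"tx":0.0,"ty":0.0,"tz":-3.5,"roll":0.0,"jaw":0.1},{"tx":0.0,"ty":0.0,"tz":0.0,"roll":0.0,"jaw":0.1},{"tx":0.0,"ty":0.0,"tz":0.0,"roll":0.0,"jaw":0.1}]'; python3 g.py
```

```text
t 24.4 pos [ 0.4321 -0.329   0.0849] H -16.85 tilt [ 0.001  0.001 -1.   ] open 0.364 grip 30.0 F [-1.1 -0.8  3. ]
time_s: 25.0
position: [0.4316, -0.328, 0.1946]
tcp_rot: [[0.957, -0.29, 0.0], [-0.29, -0.957, 0.0], [-0.0, -0.0, -1.0]]
force: [-0.2, -0.3, -2.2]
opening: 0.361
grasp_force: 30.0
t 25.0 pos [ 0.4316 -0.328   0.1946] H -16.86 tilt [-0. -0. -1.] open 0.361 grip 30.0 F [-0.2 -0.3 -2.2]
```

```bash
python3 g.py .4531,-.235,.1754,-34
```

```text
t 25.0 pos [ 0.4316 -0.328   0.1946] H -16.86 tilt [-0. -0. -1.] open 0.361 grip 30.0 F [-0.2 -0.3 -2.2]
.4531,-.235,.1754,-34 tool cm [-0.64 -9.52  1.92] roll 0.299
```

```bash
python3 -m jog '[{"tx":-0.16,"ty":-2.38,"tz":0.48,"roll":0.0,"jaw":0.1},{"tx":-0.16,"ty":-2.38,"tz":0.48,"roll":0.0,"jaw":0.1},{"tx":-0.16,"ty":-2.38,"tz":0.48,"roll":0.0,"jaw":0.1},{"tx":-0.16,"ty":-2.38,"tz":0.48,"roll":0.0,"jaw":0.1},{"tx":0.0,"ty":0.0,"tz":0.0,"roll":0.1,"jaw":0.1},{"tx":0.0,"ty":0.0,"tz":0.0,"roll":0.1,"jaw":0.1},{"tx":0.0,"ty":0.0,"tz":0.0,"roll":0.1,"jaw":0.1},{"tx":0.0,"ty":0.0,"tz":0.0,"roll":0.0,"jaw":0.1}]' >/dev/null; python3 -m jog '[{"tx":0.0,"ty":0.0,"tz":0.0,"roll":0.0,"jaw":0.1},{"tx":0.0,"ty":0.0,"tz":0.0,"roll":0.0,"jaw":0.1}]' >/dev/null; python3 g.py .4531,-.235,.1754,-34
python3 - <<'E'
from h import *
c=capture('top');s=capture('side')
L=[landmark_of(k,'eye') for k in('top','side')];print([(l[0]['p'],l[0]['point']) if l else None for l in L])
st=read_state();R=np.array(st['tcp_rot']);o=np.array(st['position'])
e=o+R@np.array([.085,0,.0148+.038]);print("eye pred",e,proj(c,e),proj(s,e))
L=[landmark_of(k,'card_code') for k in('top','side')];print([(l[0]['p'],l[0]['point']) if l else None for l in L])
t=R@np.array([.135,0,.0148+.1246])+o;print("aim",t,proj(c,t),proj(s,t))
cv2.imwrite('pics/v7.png',cv2.resize(s["img"][60:210,250:450][:,:,::-1],None,fx=4,fy=4,interpolation=2))
E
```

```text
t 26.0 pos [ 0.4528 -0.2352  0.1745] H -33.97 tilt [-0.002 -0.    -1.   ] open 0.364 grip 30.0 F [-0.1  0.7 -1.5]
.4531,-.235,.1754,-34 tool cm [ 0.01 -0.03 -0.09] roll 0.0
[(0.84, [201.4, 418.0]), (0.71, [131.4, 336.4])]
eye pred [ 0.52369111 -0.28310606  0.12244075] [204.57070154 422.39783546] [131.41360985 337.66486853]
[(0.83, [189.0, 422.8]), (0.75, [150.0, 325.7])]
aim [ 0.56511902 -0.31106835  0.03583013] [189.8585906 424.1268448] [148.24457578 326.18435296]
```

View pics/v7.png

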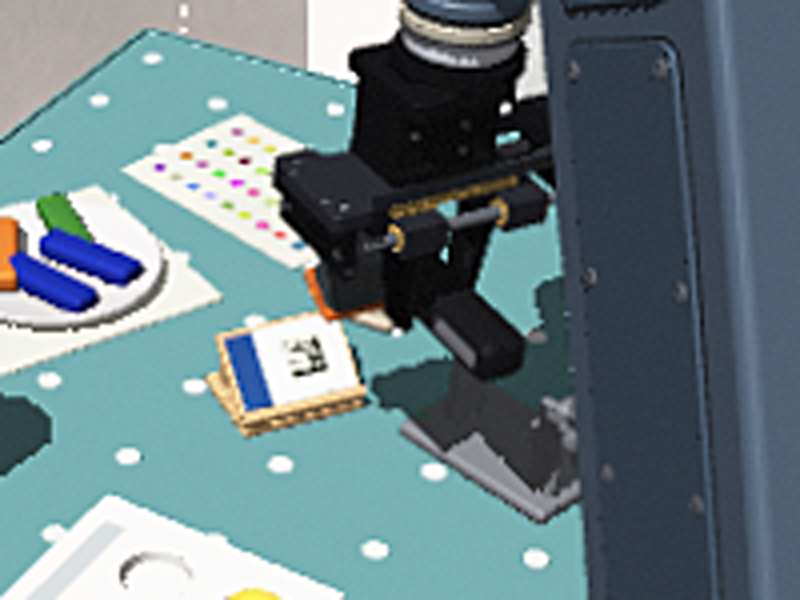

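The scanner is held level. The predicted aim falls within 2 px of the card code in both pictures, (190,424) top and (148,326) side. Holding still.

```bash
for i in 1 2 3; do python3 -m jog '[{"tx":0.0,"ty":0.0,"tz":0.0,"roll":0.0,"jaw":0.1},{"tx":0.0,"ty":0.0,"tz":0.0,"roll":0.0,"jaw":0.1},{"tx":0.0,"ty":0.0,"tz":0.0,"roll":0.0,"jaw":0.1},{"tx":0.0,"ty":0.0,"tz":0.0,"roll":0.0,"jaw":0.1},{"tx":0.0,"ty":0.0,"tz":0.0,"roll":0.0,"jaw":0.1},{"tx":0.0,"ty":0.0,"tz":0.0,"roll":0.0,"jaw":0.1},{"tx":0.0,"ty":0.0,"tz":0.0,"roll":0.0,"jaw":0.1},{"tx":0.0,"ty":0.0,"tz":0.0,"roll":0.0,"jaw":0.1}]' >/dev/null; done; python3 g.py .468,.0455,.1564,0
python3 - <<'E'
from h import *
c=capture('top');s=capture('side')
for n,z in(('tray_code',.017),('tin_code',.021)):
    L=[landmark_of(k,n) for k in('top','side')];print(n,[(l[0]['p'],onz(q,l[0]['point'],z)) if l else None for l,q in zip(L,(c,s))])
E
```

```text
t 28.7 pos [ 0.4533 -0.2356  0.1753] H -34.05 tilt [-0.  0. -1.] open 0.363 grip 30.0 F [-0.6  0.5 -1. ]
.468,.0455,.1564,0 tool cm [-14.52 -24.11   1.89] roll -0.594
tray_code [(0.81, array([0.60738824, 0.04292073, 0.017     ])), (0.64, array([0.60133667, 0.04408818, 0.017     ]))]
tin_code [(0.64, array([0.60037014, 0.3647245 , 0.021     ])), (0.73, array([0.60858637, 0.35766392, 0.021     ]))]
```

```bash
python3 -m jog '[{"tx":-2.074,"ty":-3.444,"tz":0.27,"roll":0.0,"jaw":0.1},{"tx":-2.074,"ty":-3.444,"tz":0.27,"roll":0.0,"jaw":0.1},{"tx":-2.074,"ty":-3.444,"tz":0.27,"roll":0.0,"jaw":0.1},{"tx":-2.074,"ty":-3.444,"tz":0.27,"roll":0.0,"jaw":0.1},{"tx":-2.074,"ty":-3.444,"tz":0.27,"roll":0.0,"jaw":0.1},{"tx":-2.074,"ty":-3.444,"tz":0.27,"roll":0.0,"jaw":0.1},{"tx":-2.074,"ty":-3.444,"tz":0.27,"roll":0.0,"jaw":0.1}]' >/dev/null;  python3 -m jog '[{"tx":0.0,"ty":0.0,"tz":0.0,"roll":-0.148,"jaw":0.1},{"tx":0.0,"ty":0.0,"tz":0.0,"roll":-0.148,"jaw":0.1},{"tx":0.0,"ty":0.0,"tz":0.0,"roll":-0.148,"jaw":0.1},{"tx":0.0,"ty":0.0,"tz":0.0,"roll":-0.148,"jaw":0.1},{"tx":0.0,"ty":0.0,"tz":0.0,"roll":0.0,"jaw":0.1},{"tx":0.0,"ty":0.0,"tz":0.0,"roll":0.0,"jaw":0.1},{"tx":0.0,"ty":0.0,"tz":0.0,"roll":0.0,"jaw":0.1}]' >/dev/null; python3 g.py .468,.0455,.1564,0
```

```text
t 30.4 pos [0.468  0.0454 0.1565] H -0.25 tilt [ 0.  0. -1.] open 0.364 grip 30.0 F [-0.2  0.9 -1.4]
.468,.0455,.1564,0 tool cm [-0.   -0.01  0.01] roll -0.004
```

```bash
for i in 1 2 3; do python3 -m jog '[{"tx":0.0,"ty":0.0,"tz":0.0,"roll":0.0,"jaw":0.1},{"tx":0.0,"ty":0.0,"tz":0.0,"roll":0.0,"jaw":0.1},{"tx":0.0,"ty":0.0,"tz":0.0,"roll":0.0,"jaw":0.1},{"tx":0.0,"ty":0.0,"tz":0.0,"roll":0.0,"jaw":0.1},{"tx":0.0,"ty":0.0,"tz":0.0,"roll":0.0,"jaw":0.1},{"tx":0.0,"ty":0.0,"tz":0.0,"roll":0.0,"jaw":0.1},{"tx":0.0,"ty":0.0,"tz":0.0,"roll":0.0,"jaw":0.1},{"tx":0.0,"ty":0.0,"tz":0.0,"roll":0.0,"jaw":0.1}]' >/dev/null; done; python3 g.py .478,.315,.1604,20
```

```text
t 32.8 pos [0.468  0.0455 0.1565] H -0.13 tilt [ 0. -0. -1.] open 0.363 grip 30.0 F [ 0.2 -0.5 -0.8]
.478,.315,.1604,20 tool cm [  0.94 -26.96  -0.39] roll -0.351
```

```bash
python3 -m jog '[{"tx":0.135,"ty":-3.85,"tz":-0.055,"roll":0.0,"jaw":0.1},{"tx":0.135,"ty":-3.85,"tz":-0.055,"roll":0.0,"jaw":0.1},{"tx":0.135,"ty":-3.85,"tz":-0.055,"roll":0.0,"jaw":0.1},{"tx":0.135,"ty":-3.85,"tz":-0.055,"roll":0.0,"jaw":0.1},{"tx":0.135,"ty":-3.85,"tz":-0.055,"roll":0.0,"jaw":0.1},{"tx":0.135,"ty":-3.85,"tz":-0.055,"roll":0.0,"jaw":0.1},{"tx":0.135,"ty":-3.85,"tz":-0.055,"roll":0.0,"jaw":0.1}]' >/dev/null;  python3 -m jog '[{"tx":0.0,"ty":0.0,"tz":0.0,"roll":-0.117,"jaw":0.1},{"tx":0.0,"ty":0.0,"tz":0.0,"roll":-0.117,"jaw":0.1},{"tx":0.0,"ty":0.0,"tz":0.0,"roll":-0.117,"jaw":0.1},{"tx":0.0,"ty":0.0,"tz":0.0,"roll":0.0,"jaw":0.1},{"tx":0.0,"ty":0.0,"tz":0.0,"roll":0.0,"jaw":0.1},{"tx":0.0,"ty":0.0,"tz":0.0,"roll":0.0,"jaw":0.1}]' >/dev/null; python3 g.py .478,.315,.1604,20
python3 - <<'E'
from h import *
s=capture('side');c=capture('top')
L=[landmark_of(k,'tin_code') for k in('top','side')];print([(l[0]['p'],l[0]['point'],onz(q,l[0]['point'],.021)) if l else None for l,q in zip(L,(c,s))])
st=read_state();R=np.array(st['tcp_rot']);o=np.array(st['position'])
t=R@np.array([.135,0,.0148+.1246])+o;print("aim",t,proj(c,t),proj(s,t))
a=s['img'][200:400,40:300].copy();cv2.imwrite('pics/v8.png',cv2.resize(a[:,:,::-1],None,fx=3,fy=3,interpolation=2))
E
```

```text
t 34.1 pos [0.478  0.3148 0.1602] H 19.88 tilt [-0.  0. -1.] open 0.364 grip 30.0 F [-0.   0.3 -1.5]
.478,.315,.1604,20 tool cm [ 0.   -0.02 -0.02] roll -0.002
[(0.57, [176.8, 145.8], array([0.59814065, 0.36868545, 0.021     ])), (0.78, [319.6, 153.6], array([0.60632355, 0.35932666, 0.021     ]))]
aim [0.6049961  0.3608792  0.02093604] [174.03891496 148.98097937] [320.47099917 153.59278912]
```

View pics/v8.png

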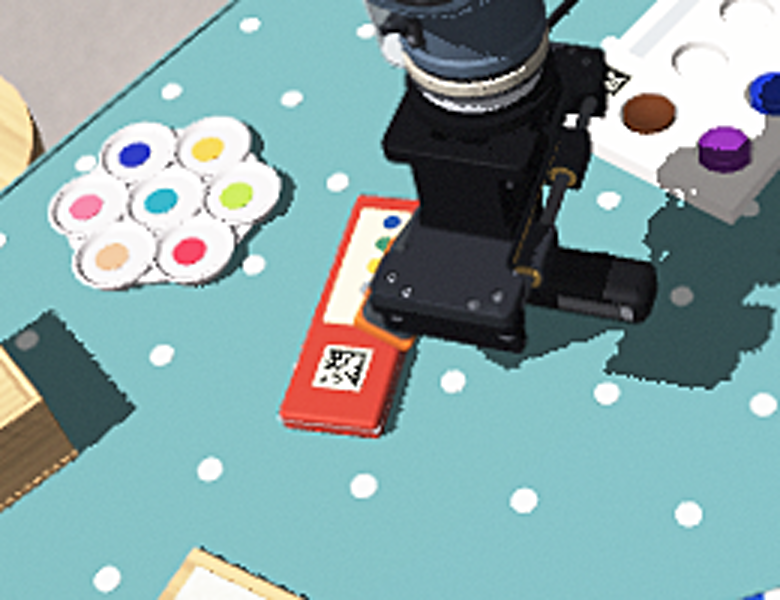

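The tin code is at crop (341,368), or full-frame (322,154), and the aim falls on (320,154). Holding.

```bash
for i in 1 2 3; do python3 -m jog '[{"tx":0.0,"ty":0.0,"tz":0.0,"roll":0.0,"jaw":0.1},{"tx":0.0,"ty":0.0,"tz":0.0,"roll":0.0,"jaw":0.1},{"tx":0.0,"ty":0.0,"tz":0.0,"roll":0.0,"jaw":0.1},{"tx":0.0,"ty":0.0,"tz":0.0,"roll":0.0,"jaw":0.1},{"tx":0.0,"ty":0.0,"tz":0.0,"roll":0.0,"jaw":0.1},{"tx":0.0,"ty":0.0,"tz":0.0,"roll":0.0,"jaw":0.1},{"tx":0.0,"ty":0.0,"tz":0.0,"roll":0.0,"jaw":0.1},{"tx":0.0,"ty":0.0,"tz":0.0,"roll":0.0,"jaw":0.1}]' >/dev/null; done; python3 g.py .478,0,.20 .432,-.3288,.2,-16.85
```

```text
t 36.7 pos [0.478  0.315  0.1603] H 19.98 tilt [ 0. -0. -1.] open 0.363 grip 30.0 F [-0.4 -1.1 -0.7]
.478,0,.20 tool cm [-10.77  29.6   -3.97] roll 
.432,-.3288,.2,-16.85 tool cm [-15.56  29.33  -0.  ] roll 0.643
```

```bash
python3 -m jog '[{"tx":-1.346,"ty":3.7,"tz":-0.496,"roll":0.0,"jaw":0.1},{"tx":-1.346,"ty":3.7,"tz":-0.496,"roll":0.0,"jaw":0.1},{"tx":-1.346,"ty":3.7,"tz":-0.496,"roll":0.0,"jaw":0.1},{"tx":-1.346,"ty":3.7,"tz":-0.496,"roll":0.0,"jaw":0.1},{"tx":-1.346,"ty":3.7,"tz":-0.496,"roll":0.0,"jaw":0.1},{"tx":-1.346,"ty":3.7,"tz":-0.496,"roll":0.0,"jaw":0.1},{"tx":-1.346,"ty":3.7,"tz":-0.496,"roll":0.0,"jaw":0.1},{"tx":-1.346,"ty":3.7,"tz":-0.496,"roll":0.0,"jaw":0.1}]' >/dev/null; python3 -m jog '[{"tx":-1.945,"ty":3.666,"tz":0.0,"roll":0.0,"jaw":0.1},{"tx":-1.945,"ty":3.666,"tz":0.0,"roll":0.0,"jaw":0.1},{"tx":-1.945,"ty":3.666,"tz":0.0,"roll":0.0,"jaw":0.1},{"tx":-1.945,"ty":3.666,"tz":0.0,"roll":0.0,"jaw":0.1},{"tx":-1.945,"ty":3.666,"tz":0.0,"roll":0.0,"jaw":0.1},{"tx":-1.945,"ty":3.666,"tz":0.0,"roll":0.0,"jaw":0.1},{"tx":-1.945,"ty":3.666,"tz":0.0,"roll":0.0,"jaw":0.1},{"tx":-1.945,"ty":3.666,"tz":0.0,"roll":0.0,"jaw":0.1}]' >/dev/null; python3 -m jog '[{"tx":0.0,"ty":0.0,"tz":0.0,"roll":0.129,"jaw":0.1},{"tx":0.0,"ty":0.0,"tz":0.0,"roll":0.129,"jaw":0.1},{"tx":0.0,"ty":0.0,"tz":0.0,"roll":0.129,"jaw":0.1},{"tx":0.0,"ty":0.0,"tz":0.0,"roll":0.129,"jaw":0.1},{"tx":0.0,"ty":0.0,"tz":0.0,"roll":0.129,"jaw":0.1},{"tx":0.0,"ty":0.0,"tz":0.0,"roll":0.0,"jaw":0.1},{"tx":0.0,"ty":0.0,"tz":0.0,"roll":0.0,"jaw":0.1},{"tx":0.0,"ty":0.0,"tz":0.0,"roll":0.0,"jaw":0.1}]' >/dev/null;  python3 g.py .432,-.3288,.0848,-16.85
```

```text
t 39.1 pos [ 0.432  -0.3288  0.2   ] H -16.86 tilt [ 0.  0. -1.] open 0.368 grip 30.0 F [ 0.1  0.2 -1.4]
.432,-.3288,.0848,-16.85 tool cm [-0.    0.   11.52] roll -0.0
```

```bash
python3 -m jog '[{"tx":0.0,"ty":0.0,"tz":3.5,"roll":0.0,"jaw":0.1},{"tx":0.0,"ty":0.0,"tz":3.0,"roll":0.0,"jaw":0.1},{"tx":0.0,"ty":0.0,"tz":2.0,"roll":0.0,"jaw":0.1},{"tx":0.0,"ty":0.0,"tz":1.2,"roll":0.0,"jaw":0.1},{"tx":0.0,"ty":0.0,"tz":0.8,"roll":0.0,"jaw":0.1},{"tx":0.0,"ty":0.0,"tz":0.0,"roll":0.0,"jaw":0.1},{"tx":0.0,"ty":0.0,"tz":0.0,"roll":0.0,"jaw":0.1}]' |grep -E "force|pos"; python3 -m jog '[{"tx":0.0,"ty":0.0,"tz":0.4,"roll":0.0,"jaw":0.1},{"tx":0.0,"ty":0.0,"tz":0.4,"roll":0.0,"jaw":0.1},{"tx":0.0,"ty":0.0,"tz":0.0,"roll":0.0,"jaw":0.1},{"tx":0.0,"ty":0.0,"tz":0.0,"roll":0.0,"jaw":0.1}]' |grep -E "force|pos"; python3 g.py .432,-.3288,.0848,-16.85
```

```text
position: [0.4325, -0.3293, 0.0956]
force: [0.5, -0.1, -0.5]
grasp_force: 30.0
position: [0.432, -0.3288, 0.087]
force: [0.4, -0.3, -1.0]
grasp_force: 30.0
t 40.2 pos [ 0.432  -0.3288  0.087 ] H -16.97 tilt [ 0. -0. -1.] open 0.366 grip 30.0 F [ 0.4 -0.3 -1. ]
.432,-.3288,.0848,-16.85 tool cm [-0.   -0.    0.22] roll -0.002
```

```bash
python3 -m jog '[{"tx":0.0,"ty":0.0,"tz":0.12,"roll":0.0,"jaw":0.1},{"tx":0.0,"ty":0.0,"tz":0.08,"roll":0.0,"jaw":0.1},{"tx":0.0,"ty":0.0,"tz":0.0,"roll":0.0,"jaw":0.1},{"tx":0.0,"ty":0.0,"tz":0.0,"roll":0.0,"jaw":0.1}]' |grep -E "force|pos"; python3 g.py
```

```text
position: [0.432, -0.3288, 0.085]
force: [0.5, 0.3, -0.7]
grasp_force: 30.0
t 40.6 pos [ 0.432  -0.3288  0.085 ] H -16.97 tilt [-0. -0. -1.] open 0.365 grip 30.0 F [ 0.5  0.3 -0.7]
```

```bash
python3 -m jog '[{"tx":0.0,"ty":0.0,"tz":0.05,"roll":0.0,"jaw":0.1},{"tx":0.0,"ty":0.0,"tz":0.0,"roll":0.0,"jaw":0.1},{"tx":0.0,"ty":0.0,"tz":0.0,"roll":0.0,"jaw":0.1}]' |grep -E "force|pos"; python3 -m jog '[{"tx":0.0,"ty":0.0,"tz":0.0,"roll":0.0,"jaw":0.42},{"tx":0.0,"ty":0.0,"tz":0.0,"roll":0.0,"jaw":0.5},{"tx":0.0,"ty":0.0,"tz":0.0,"roll":0.0,"jaw":0.6},{"tx":0.0,"ty":0.0,"tz":0.0,"roll":0.0,"jaw":0.7},{"tx":0.0,"ty":0.0,"tz":0.0,"roll":0.0,"jaw":0.7},{"tx":0.0,"ty":0.0,"tz":-2.0,"roll":0.0,"jaw":0.7},{"tx":0.0,"ty":0.0,"tz":-3.0,"roll":0.0,"jaw":0.7},{"tx":0.0,"ty":0.0,"tz":-4.0,"roll":0.0,"jaw":0.7}]'; python3 g.py .5,-.1,.24
```

```text
position: [0.432, -0.3288, 0.0849]
force: [-1.2, 2.0, 4.0]
grasp_force: 30.0
time_s: 41.7
position: [0.4311, -0.3279, 0.1739]
tcp_rot: [[0.956, -0.292, -0.003], [-0.292, -0.956, 0.003], [-0.004, -0.002, -1.0]]
force: [0.3, -2.2, -0.5]
opening: 0.697
grasp_force: 0.0
t 41.7 pos [ 0.4311 -0.3279  0.1739] H -16.98 tilt [-0.004 -0.002 -1.   ] open 0.697 grip 0.0 F [ 0.3 -2.2 -0.5]
.5,-.1,.24 tool cm [ -0.09 -23.82  -6.55] roll
```

```bash
python3 -m jog '[{"tx":0.0,"ty":0.0,"tz":-4.0,"roll":0.0,"jaw":0.7},{"tx":0.0,"ty":-4.0,"tz":-1.0,"roll":0.0,"jaw":0.7},{"tx":0.0,"ty":-4.0,"tz":-1.0,"roll":0.0,"jaw":0.7},{"tx":0.0,"ty":-4.0,"tz":0.0,"roll":0.0,"jaw":0.7},{"tx":0.0,"ty":-4.0,"tz":0.0,"roll":0.0,"jaw":0.7},{"tx":0.0,"ty":-4.0,"tz":0.0,"roll":0.0,"jaw":0.7},{"tx":0.0,"ty":-4.0,"tz":0.0,"roll":0.0,"jaw":0.7},{"tx":0.0,"ty":-4.0,"tz":0.0,"roll":0.0,"jaw":0.7}]' | head -2; python3 -m jog '[{"tx":0.0,"ty":-4.0,"tz":0.0,"roll":0.0,"jaw":0.7},{"tx":0.0,"ty":-4.0,"tz":0.0,"roll":0.0,"jaw":0.7},{"tx":0.0,"ty":0.0,"tz":0.0,"roll":0.0,"jaw":0.7},{"tx":0.0,"ty":0.0,"tz":0.0,"roll":0.0,"jaw":0.7}]' >/dev/null
python3 - <<'E'
from h import *
c=capture('top');s=capture('side')
z=lambda a,f:cv2.resize(a,None,fx=f,fy=f,interpolation=2)
A=z(c['img'][155:290,390:480],4);B=z(s['img'][90:225,300:415],4)
v=np.hstack([A,B]);print(v.shape)
cv2.imwrite('pics/v9.png',v[:,:,::-1]); cv2.imwrite('pics/side9.png',s['img'][:,:,::-1])
E
```

```text
time_s: 42.5
position: [0.5139, -0.0594, 0.2345]
(540, 820, 3)
```

View pics/v9.png

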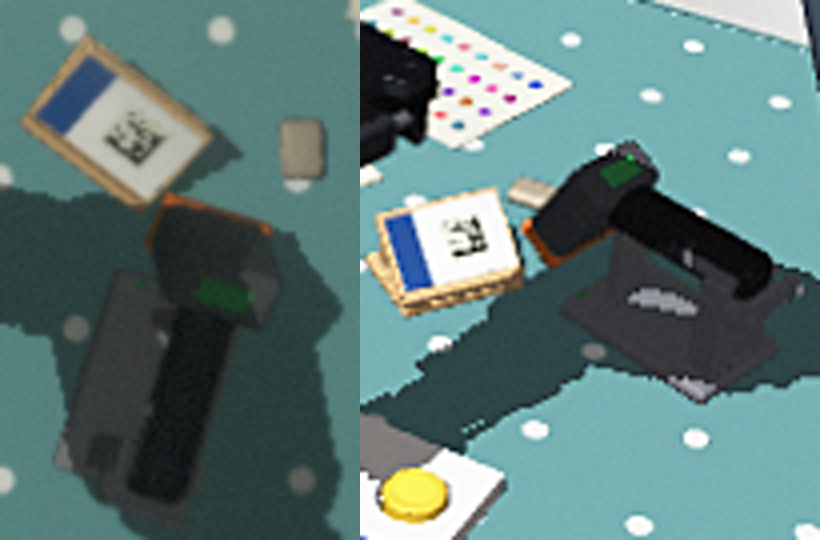

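View pics/side9.png

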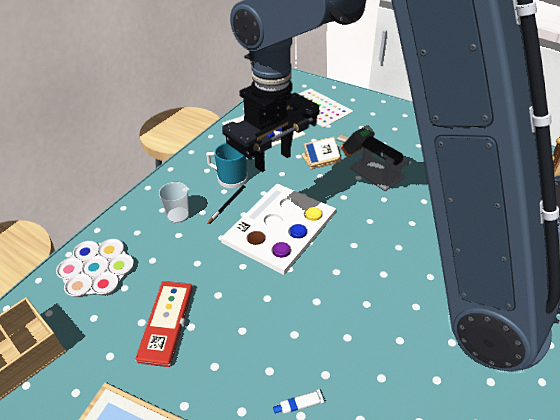

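The scanner lies level in its cradle as before, and the blocks are seated. The tin code is now at (342,157), so the tin was knocked about 2 cm after its scan finished. At the start of the hold it was still at the aim point, and the arm passed well above it. The gripper hangs free, so I'm handing in.

```bash
python3 -c "
from rig import *
print(hand_in())"
```

```text
the job is handed in; nothing more can be done
None
```

I've handed the job in: the violet, blue and yellow blocks are flat in wells 2, 1 and 0, the card, tray and tin codes were each held in aim for over two seconds in that order (the rig gives no read confirmation), and the scanner is back level in its cradle; something other than the arm shifted the tin about 2 cm around the end of its scan, and I did not rescan it.

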